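# Calibrate the touch console with the hanging stylus

## Robot

A 7-joint arm with a two-finger parallel gripper is mounted at the origin on the work surface. World frame = base frame: x ahead of the robot, y to its left, z up, the work surface at z = 0. Lengths are in mm, angles in rad, forces in N, time in s.
With the tool pointing down it reaches from about 400 to 850 mm from the base axis. Payload 4.5 kg.
Tool frame: the origin (TCP) lies at the very end of the fingers, on their centre line; the grasp point (between the pads) lies 19 mm behind it; z points along the fingers, y is the line along which they close (so a half turn about z gives the same grasp; the last joint's range is limited). The gripper opens to 85 mm and grips with 20 to 120 N. Pads are 22 mm wide; open, the fingers measure 114 mm over their backs; the gripper's body (76 mm by 85 mm) begins 54 mm behind the grasp point. The pads swing forward as they close: fully open they stand 13 mm farther back than shut.
Start: joints at [-1.141, 0.689, -0.195, 1.565, 0.157, 0.902, -0.215], TCP at [240.95, 576.713, 231.317] pointing down, gripper open.
Joint ranges: [-3.01, 3.01], [-0.46, 2.08], [-1.47, 1.51], [0.13, 2.56], [-1, 4.14], [0.04, 2.09], [-2.66, 2.66]. Speed limits (rad/s): [2.57, 2.57, 3.14, 3.14, 3.14, 3.14, 3.14].

## Interface

Orientations are given as a unit quaternion [w, x, y, z].
In Python, from cell import readout, imaging, robot gives the robot as it stands.
- The arm moves only by the tool arm_command, never from a script. Its argument "increments" is a list of rows, each a list of 7 numbers: the shift along the world's x, y, z in mm, then the turn, a rotation vector about the world's x, y, z in rad, then the opening, from -1 (shut) to 1 (fully open), so that 0 is half open. In form: [[dx, dy, dz, rx, ry, rz, jaw], ...]. A call has 1 to 20 rows; each row is the pose to reach, as a shift and turn from the pose commanded when the call began; what a row does not reach only later rows make up. A row lasts 1/10 s, in which the tool goes at most 50 mm and 8.59 degrees, less where a joint would pass 70% of its speed; a pose out of reach is approached as far as the arm can. A call with a gripper value outside its range is refused whole. The fingers move at their own pace and stop on an object; "newtons" is the grip in N (left out, the last holds). Time passes only in rows, so rows that repeat a pose let the fingers close. It gives the time, the measured TCP pose, the force, the opening and the grip force at its end, in the units of the state.
- readout.sense(): the state, without advancing time (a new reading comes with each control period).
- imaging.snapshot(name): name is "side" or "top" or "wrist"; returns a dict with "frame" (420x560x3 uint8, red, green, blue), "fx", "fy", "cx", "cy" (pixels), "position" and "attitude" of the camera in the world; the wrist camera has in their place "mount" (4x4, takes a point from camera to tool coordinates, whose origin is the TCP and whose axes are the flange's). Camera axes: x right, y up, looking along -z (the intrinsics and any distortion apply to the point x, -y, -z); pixel columns grow to the right and rows downward; lengths in mm; the calibration is good to about 2 mm. A picture is of the moment at which its call begins: read the wrist's pose just before it. There is no depth.
- robot.job_done(): hands the job in; it is judged then, once.
The state is a dict: "time": time; "joint_pos": joint angles; "qvel": joint speeds; "joint_efforts": joint torques, N m; "eef_pos": TCP position; "orientation": TCP orientation; "contact_force": force on the tool from outside, world axes, zero at the start; "ft_torque": the same for the moment, N m; "finger_gap": opening from 0.0 (shut) to 1.0 (fully open); "grasp_force": force on a finger pad.
Only numpy, scipy, OpenCV 4.12 (cv2) and the standard library are available. Lean on these libraries where they do the work, as an engineer would, in place of code of your own. Each camera call takes 0.05 s, during which the arm holds its last target. There are 200 camera calls.

## Task

Lift the stylus up and off its forked hook and calibrate the console's sloping touch screen with it: holding the stylus about square to the glass, touch its tip lightly for a moment (half a second or so) on the middle of the round target first and then on the middle of the cross. Then hang the stylus back in the same hook, let go of it, and leave the other things on the bench where they are.

Things in the scene. Friction and masses are not known exactly. Their poses are not given: they have to be found in the camera images.
- stylus: Loose stylus, 70 g, hanging tip down. Tip upward: shaft 85 mm long, 10 mm across (last 13 mm pointed, 5 mm wide at the end); round grey collar 40 mm across, 6 mm thick; black square grip 16 x 16 mm, 70 mm tall, to be grasped from above. Origin: centre of the collar's underside. z from tip to grip (up while hanging), grip top at z +76 mm, tip at -85; x, y square to the grip's flat sides.
- stylus_tip (a point): Tip of the stylus, the very end of the shaft, 85 mm below the body's origin along its z axis.
- hanger: Fixed stand of the forked hook, base 130 x 110 x 12 mm. From the top of a post (146 mm high, its face 30 mm behind, +x of, the origin) two level prongs 8 mm thick run forward (-x), upper sides 140 mm above the table. The 18 mm slot between them is open in front, above and below; their front ends, 34 mm before the origin, turn up 10 mm. Origin: on the table beneath the seat.
- hook_seat (a point): Middle of the seat, midway between the prongs, level with their upper sides. The hanging stylus's origin lies here (play 8 mm along x, 4 mm along y): shaft in the slot, collar on the prongs. It can be lifted straight up out of the slot and lowered back the same way, or raised over 12 mm and drawn out forward. Nothing stands above the prongs.
- console: Fixed touch-screen console, blue bezel and dark screen, 240 mm wide along y. The rigid flat screen plate (200 mm up the slope) slopes at 35 degrees from level, its low edge to the front (-x) and its high edge at the back (+x); its middle is 100 mm above the table. Origin: on the table straight beneath the middle of the glass; z up.
- mark_round: Round target drawn on the glass: light circle 24 mm across with a dot in the middle. Origin: its centre on the glass, 100 mm above the table and 30 to 75 mm left or right of the screen's middle. z points out of the glass, square to it (35 degrees from vertical, leaning to the console's front); x up the slope, y along the screen's width.
- mark_cross: Cross-shaped calibration target drawn on the glass: two light strokes 28 mm long. On the other half of the screen from the round one, at the same height; origin and axes in the same way.
- dish: Bystander: shallow clear dish, 90 mm across, 16 mm high, before the hook stand.
- beaker: Bystander: steel cup, 64 mm across, 75 mm high, just left (+y) of the hook stand.
- slidebox: Bystander: grey slide box 50 x 100 x 26 mm, before the console.
- jar: Bystander: amber jar, 52 mm across, 65 mm high, at the back.
- reagent: Bystander: white bottle, 60 mm across, 120 mm high, at the back.
There are look-alikes about, which are no part of the job. Leave any red look-alike of the hanger alone.

How it is judged:
By the outcome, as a careful person would: the job done as asked, in the order asked, and still so for the second after the job is handed in, with the robot touching nothing.
It also fails if it takes over 67 s, if anything falls off the work surface, if the arm or the gripper's body presses on something with over 40 N, if the wrist force passes 120 N, or if a joint passes its speed limit or range.

## Working session

There is one attempt and no reset: what is moved stays moved. The work goes in short steps, Python scripts to look and compute and a tool call to move; the robot and the scene stay as the last step left them, time stands still between calls to the robot, and variables do not carry over. Pictures are saved under pics/ and viewed, at most 10 in all, crops included, and the job is handed in when it is done.

Besides the shell and the picture viewer there is one more tool, called after "Emit:" as name(argument=value, ...) on one line, values as JSON. arm_command: Moves the arm, as the interface text tells. Its arguments: {"type":"object","properties":{"increments":{"type":"array","items":{"type":"array","items":{"type":"number"}}},"newtons":{"type":"number"}},"required":["increments"]}

```bash
mkdir -p pics; ls
python3 - <<'E'
from cell import readout, imaging
import cv2,numpy as np
s=readout.sense(); print(s)
fs=[]
for n in ["side","top"]:
    d=imaging.snapshot(n); f=d.pop("frame"); cv2.imwrite(f"pics/{n}0.png",f[:,:,::-1]); print(n,d); fs.append(f)
E
```

```text
pics
{'time': 0.0, 'joint_pos': array([-1.14120759,  0.68998266, -0.19452   ,  1.56634993,  0.15730005,
        0.9024515 , -0.21508109]), 'qvel': array([-1.96055895e-03, -1.09798883e-03, -8.31889906e-04, -3.95674931e-05,
       -1.91642361e-04, -2.90979837e-04,  4.45294338e-04]), 'joint_efforts': array([-7.48977236e-04, -5.39592433e+01, -1.26650568e+00, -1.58547127e+01,
        9.17979487e-03,  9.35544987e-03, -6.89817696e-06]), 'eef_pos': array([240.7558771 , 576.07892269, 230.48342389]), 'orientation': array([-1.17299761e-04,  1.96551859e-01,  9.80493017e-01, -8.92189446e-04]), 'contact_force': array([-0.96343666,  0.08033061, -0.11373967]), 'ft_torque': array([0.01610939, 0.00721421, 0.04741947]), 'grasp_force': 0.0, 'finger_gap': 0.9992381968996871}
side {'fx': 449.44188889779565, 'fy': 449.44188889779565, 'cx': 283.72886830788144, 'cy': 210.80785604604694, 'position': array([ 109.15302143, -497.68044306,  784.99708471]), 'attitude': array([ 0.86222894,  0.3685174 , -0.1264035 , -0.32369483])}
top {'fx': 465.7735291891655, 'fy': 465.7735291891655, 'cx': 282.4216153289353, 'cy': 209.57927096811252, 'position': array([ 326.00679474,   49.80941645, 1244.41293726]), 'attitude': array([ 0.71406743,  0.06199001, -0.06293015, -0.69448164])}
```

View pics/side0.png

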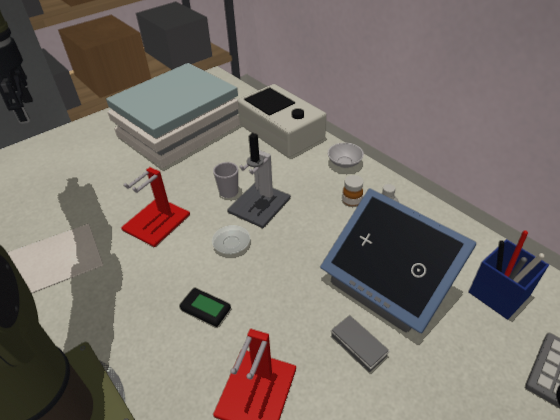

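View pics/top0.png

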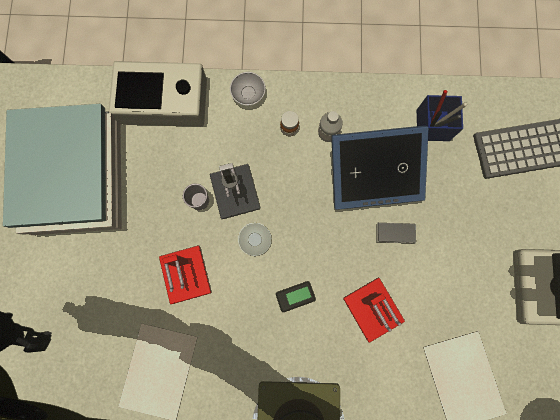

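Candidates for the hook: the grey stand at side (260,190) / top (235,190), and two red ones at side (157,205) and (258,375), top (185,275) and (375,310). The grey stand holds the black-gripped stylus, and the red ones are the excluded look-alikes. On the screen, the cross is at side (365,240) / top (355,173) and the round target at side (418,270) / top (403,168). I'll confirm these in one enlarged crop.

```bash
cat > h.py <<'E'
import numpy as np, cv2
from scipy.spatial.transform import Rotation as R
from cell import readout, imaging
def rot(q): return R.from_quat([q[1],q[2],q[3],q[0]])
def snap(n):
    s=readout.sense(); d=imaging.snapshot(n)
    if n=="wrist":
        T=np.eye(4);T[:3,:3]=rot(s["orientation"]).as_matrix();T[:3,3]=s["eef_pos"];T=T@np.array(d["mount"])
        d["C"],d["M"]=T[:3,3],T[:3,:3]
    else: d["C"],d["M"]=np.array(d["position"]),rot(d["attitude"]).as_matrix()
    return d
def ray(d,u,v):
    r=np.array([(u-d["cx"])/d["fx"],-(v-d["cy"])/d["fy"],-1.]); r=d["M"]@r; return d["C"],r/np.linalg.norm(r)
def plane(d,u,v,z):
    c,r=ray(d,u,v); return c+r*(z-c[2])/r[2]
def tri(d1,p1,d2,p2):
    c1,r1=ray(d1,*p1);c2,r2=ray(d2,*p2)
    t=np.linalg.lstsq(np.c_[r1,-r2],c2-c1,rcond=None)[0]
    a,b=c1+t[0]*r1,c2+t[1]*r2; return (a+b)/2,np.linalg.norm(a-b)
def proj(d,P):
    p=d["M"].T@(np.asarray(P)-d["C"]); return d["cx"]+d["fx"]*p[0]/-p[2], d["cy"]-d["fy"]*p[1]/-p[2]
E
python3 - <<'E'
from h import *
s=snap("side");t=snap("top"); np.save("d.npy",{"s":s,"t":t},allow_pickle=True)
print([k for k in s])
c=lambda d,x,y,w:cv2.resize(d["frame"][y:y+w*3//4,x:x+w,::-1],(400,300),interpolation=cv2.INTER_CUBIC)
cv2.imwrite("pics/crop1.png",np.vstack([np.hstack([c(s,210,130,120),c(t,195,155,80)]),np.hstack([c(s,340,210,100),c(t,335,140,90)])]))
# marks: bright blobs inside screen, as contours
for n,d,b in [("s",s,(345,220,440,290)),("t",t,(342,150,418,190))]:
    g=cv2.cvtColor(d["frame"],cv2.COLOR_RGB2GRAY); m=np.zeros_like(g); m[b[1]:b[3],b[0]:b[2]]=(g[b[1]:b[3],b[0]:b[2]]>90)*255
    m=cv2.dilate(m,np.ones((3,3),np.uint8))
    k,l,st,ce=cv2.connectedComponentsWithStats(m)
    for i in range(1,k):
        if st[i,4]>15: print(n,st[i],ce[i])
E
```

```text
['frame', 'fx', 'fy', 'cx', 'cy', 'position', 'attitude', 'C', 'M']
s [344 219  14  21 184] [348.6576087  226.46195652]
s [420 219  21  12 169] [432.26035503 223.09467456]
s [359 233  14  14 118] [365.42372881 239.33898305]
s [410 262  17  17 205] [418.05365854 269.77560976]
s [344 272  29  19 289] [355.32179931 282.8615917 ]
s [436 284   5   7  31] [438.22580645 287.29032258]
t [397 162  12  12 120] [402.45833333 167.36666667]
t [349 166  13  13  76] [354.89473684 172.30263158]
```

View pics/crop1.png

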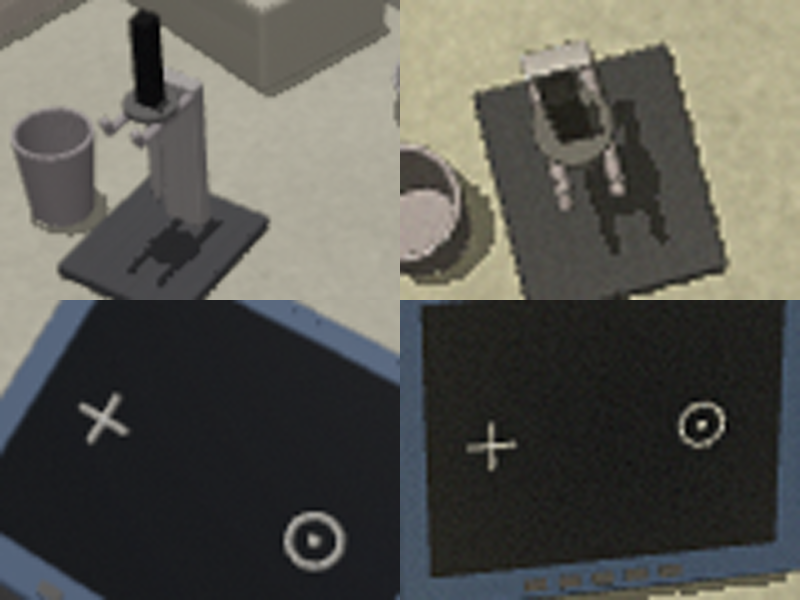

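The crop confirms it. The stylus (black grip, grey collar) sits in the grey fork, and the cross and ring are clear on the screen. Next I'll compute positions.

Run:
```python
from h import *
D=np.load("d.npy",allow_pickle=True).item(); s,t=D["s"],D["t"]
np.set_printoptions(precision=2,suppress=True)
print("cross",tri(s,(365.4,239.3),t,(354.9,172.3)),plane(s,365.4,239.3,100),plane(t,354.9,172.3,100))
print("round",tri(s,(418.05,269.8),t,(402.46,167.37)),plane(s,418.05,269.8,100),plane(t,402.46,167.37,100))
# base corners
c=[plane(t,*p,12) for p in [(210,173.6),(248.6,164),(260.4,208.6),(221.2,216)]]
for p in c: print(p)
for i in range(4):
    e=c[(i+1)%4]-c[i]; print(np.linalg.norm(e),np.degrees(np.arctan2(e[1],e[0])))
# grip mask
for n,d,b in [("s",s,(240,125,270,165)),("t",t,(215,165,245,190))]:
    g=d["frame"].max(2); m=np.zeros_like(g); m[b[1]:b[3],b[0]:b[2]]=(g[b[1]:b[3],b[0]:b[2]]<35)*255
    for k in cv2.findContours(m,0,2)[0]:
        if cv2.contourArea(k)>20: print(n,cv2.boundingRect(k),cv2.minAreaRect(k))
# grip top at z=216
gt=plane(s,254.5,134.5,216); print("grip top side",gt)
print("top blob", plane(t,195+.2*165,155+.2*105,181))
# console edges angle: bezel in top (blue)
h=cv2.cvtColor(t["frame"],cv2.COLOR_RGB2HSV); m=((h[...,0]>100)&(h[...,0]<125)&(h[...,1]>80)).astype(np.uint8); m[:, :320]=0; m[:,430:]=0
k=max(cv2.findContours(m,0,2)[0],key=cv2.contourArea); print(cv2.approxPolyDP(cv2.convexHull(k),4,True)[:,0])
```

```text
cross (array([ 630.07, -128.7 ,   99.92]), np.float64(3.783950035367975)) [ 628.1  -128.01  100.  ] [ 631.67 -129.82  100.  ]
round (array([ 645.9 , -248.88,  100.68]), np.float64(4.642292451506308)) [ 644.08 -247.59  100.  ] [ 648.02 -250.63  100.  ]
[640.28 251.14  12.  ]
[670.3  147.16  12.  ]
[547.33 110.47  12.  ]
[524.23 214.74  12.  ]
108.22758180399822 -73.89871433389469
128.33153523941155 -163.38735170737098
106.80039885887105 102.49023476711675
121.63169155715451 17.41309565129582
s (250, 134, 9, 28) ((253.9314422607422, 147.5406036376953), (27.287620544433594, 7.765927791595459), 85.91438293457031)
grip top side [591.68 181.29 216.  ]
top blob [592.59 180.98 181.  ]
[[422 134]
 [427 137]
 [425 165]]
```

Emit:
arm_command(increments=[[0,0,50,0,0,0,1],[0,0,100,0,0,0.1,1],[50,-50,100,0,0,0.2,1],[351,-396,100,0,0,0.679,1],[351,-396,100,0,0,0.679,1],[351,-396,100,0,0,0.679,1],[351,-396,100,0,0,0.679,1],[351,-396,100,0,0,0.679,1],[351,-396,100,0,0,0.679,1],[351,-396,100,0,0,0.679,1],[351,-396,100,0,0,0.679,1],[351,-396,100,0,0,0.679,1],[351,-396,100,0,0,0.679,1],[351,-396,100,0,0,0.679,1],[351,-396,100,0,0,0.679,1],[351,-396,100,0,0,0.679,1],[351,-396,100,0,0,0.679,1],[351,-396,100,0,0,0.679,1]])

```text
time: 2.0
eef_pos: [591.3, 182.0, 331.5]
orientation: [-0.0, -0.142, 0.99, 0.0]
contact_force: [0.7, 0.3, 0.3]
finger_gap: 0.997
grasp_force: 0.0
```

Run:
```python
from h import *
np.set_printoptions(precision=3,suppress=True)
d=snap("wrist"); s=readout.sense(); print(s["time"],s["eef_pos"],s["joint_pos"]); print(np.array(d["mount"]),d["fx"],d["cx"],d["cy"],d["C"],[k for k in d])
np.save("w1.npy",d,allow_pickle=True)
print(proj(d,(592,181,216)),proj(d,(592,181,140)))
cv2.imwrite("pics/w1.png",d["frame"][:,:,::-1])
```

```text
2.05 [591.406 181.698 331.507] [-0.163  0.598 -0.381  1.441  0.231  1.147  1.276]
[[  -0.       0.96     0.281   71.303]
 [   1.      -0.       0.001   -0.63 ]
 [   0.001    0.281   -0.96  -142.734]
 [   0.       0.       0.       1.   ]] 307.4786053739049 279.00123341612505 210.73687249068792 [523.032 161.241 474.256] ['frame', 'fx', 'fy', 'cx', 'cy', 'mount', 'C', 'M']
(np.float64(278.56933153727505), np.float64(206.5151698410759)) (np.float64(278.6850644610842), np.float64(188.16856747711282))
```

View pics/w1.png

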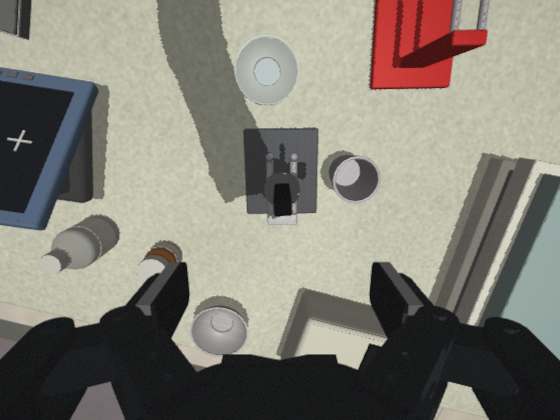

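The wrist view shows the hanger base as a square-on rectangle from (245,129) to (317,213), so the yaw is right. The grip is at about (283,205), the collar at (282,187), and the beaker at (355,178), clear of the left finger. I'll measure the grip and slot precisely in an enlarged crop.

Run:
```python
from h import *
d=np.load("w1.npy",allow_pickle=True).item()
c=cv2.resize(d["frame"][120:220,240:325,::-1],None,fx=6,fy=6,interpolation=cv2.INTER_CUBIC)
cv2.imwrite("pics/w1c.png",c)
g=d["frame"].max(2); print(g[176:222:2,264:304:2])
```

```text
[[ 52  72  96  70  64  67  64  66  66  64  67  66  69  67  65  73  84  51
   53  50]
 [ 52  71  67  67  64  68  67  67  67  67  67  67  67  66  66  64  78  86
   51  49]
 [ 53  66  65  64  66  66  66  65  65  68  66  66  66  67  64  64  64  87
   97  91]
 [ 52  61  66  65  67  65  67  66  66  66  67  68  66  65  66  66  66  71
   94  92]
 [ 55  65  66  65  66  56  26  28  18  20  20  21  31  65  66  68  64  68
   95  93]
 [ 58  67  68  66  63  42  14  16  17  21  18  19  17  65  67  67  66  67
   86  93]
 [ 58  66  66  67  65  42  20  21  23  19  17  21  21  58  65  65  67  65
   83  93]
 [ 56  66  66  67  65  35  17  19  24  23  22  17  22  54  66  67  64  68
   84  92]
 [ 58  66  68  67  64  25  20  24  26  16  26  25  23  50  64  64  67  67
   89  94]
 [ 54  67  67  65  66  29  19  19  17  24  19  17  22  40  65  65  65 123
   93  93]
 [ 52  65  64  66  65  25  18  18  19  23  19  21  25  31  64  65  65  68
   95  94]
 [ 87  70  66  64  60  21  16  18  21  24  19  18  24  23  65  65  66  87
   93  93]
 [ 91  87  69  65  61  24  24  27  24  22  19  28  27  25  65  65  86  92
   94 
[... 155 characters left out ...]
 121  93
   94  92]
 [ 89  88  92  98  92  24  22  25  26  27  26  21  23  24 124 173 121  94
   93  91]
 [ 90  88  91  97  92  33  22  26  21  27  24  26  23  21 136 170 121  93
   90  89]
 [ 89  87  91  98  93  37  29  21  21  25  25  23  25  27 106 170 121  92
   92  92]
 [ 87  80  89  98  94  40  21  27  24  21  25  21  25  25 107 154 111  83
   83  82]
 [193 176  98 101  99  58  27  23  22  25  23  25  25  21 140 107 156 194
  199 198]
 [210 188 103 183 108 104  75  97 150 184 184 184 185 185 200 207 166 203
  201 201]
 [199 185 169 195 151 152 187 199 205 200 200 197 197 195 202 198 162 203
  197 198]
 [194 180 173 192 194 191 192 200 197 197 191 195 192 197 198 193 160 195
  197 201]]
```

View pics/w1c.png

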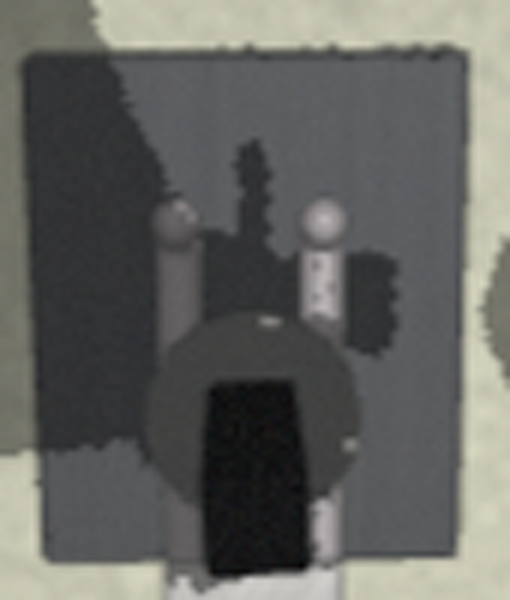

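Run:
```python
from h import *
np.set_printoptions(precision=1,suppress=True)
d=np.load("w1.npy",allow_pickle=True).item()
P=lambda u,v,z:plane(d,240+u/6,120+v/6,z)
print("collar",P(254,417,146),"gripbase front",P(251.5,380,146),"grip top",P(257,515,216))
print("top far edge",P(205,575,216),P(308,568,216))
print("prong tips",P(178,220,150),P(324,218,150))
print("base",[P(*p,12) for p in [(22,52),(468,50),(455,555),(42,562)]])
D=np.load("d.npy",allow_pickle=True).item()
print("cross wrist",plane(d,20,141,100))
for k in "st":
  print(k,"grip",proj(D[k],(594,178,216)))
```

```text
collar [591.1 184.9 146. ] gripbase front [584.6 182.5 146. ] grip top [590.4 184.4 216. ]
top far edge [601.3 179.7 216. ] [596.  193.8 216. ]
prong tips [560.4 161.9 150. ] [552.9 186.2 150. ]
base [array([548.1, 114.9,  12. ]), array([517.3, 218.4,  12. ]), array([639.4, 255.4,  12. ]), array([671.6, 152.3,  12. ])]
cross wrist [ 632. -128.  100.]
s grip (np.float64(256.2461471928211), np.float64(134.7258989334324))
t grip (np.float64(227.62878651842527), np.float64(171.63617159434233))
```

Emit:
arm_command(increments=[[-1,3.5,-40,0,0,0.04,1],[-1,3.5,-80,0,0,0.04,1],[-1,3.5,-110,0,0,0.04,1],[-1,3.5,-135,0,0,0.04,1],[-1,3.5,-155,0,0,0.04,1],[-1,3.5,-169,0,0,0.04,1],[-1,3.5,-169,0,0,0.04,1],[-1,3.5,-169,0,0,0.04,0],[-1,3.5,-169,0,0,0.04,-0.5],[-1,3.5,-169,0,0,0.04,-1],[-1,3.5,-169,0,0,0.04,-1],[-1,3.5,-169,0,0,0.04,-1],[-1,3.5,-169,0,0,0.04,-1],[-1,3.5,-169,0,0,0.04,-1],[-1,3.5,-169,0,0,0.04,-1]], newtons=40)

```text
time: 3.55
eef_pos: [591.2, 184.3, 162.8]
orientation: [0.0, -0.161, 0.987, 0.0]
contact_force: [-0.5, 0.0, 4.5]
finger_gap: 0.184
grasp_force: 42.8
```

Run:
```python
from h import *
d=snap("wrist"); t=snap("side")
c=lambda f:cv2.resize(f[:,:,::-1],(400,300),interpolation=cv2.INTER_CUBIC)
cv2.imwrite("pics/g.png",np.hstack([c(d["frame"]),c(t["frame"][110:215,190:330])]))
s=readout.sense(); print(s["eef_pos"],s["orientation"],s["finger_gap"],s["grasp_force"],s["contact_force"])
```

```text
[591.23063287 184.24134053 162.81405447] [ 3.66272978e-04 -1.60868546e-01  9.86975773e-01  3.17826629e-05] 0.18512684445063776 42.88411259651184 [-0.99013713  0.00632414  5.41215926]
```

View pics/g.png

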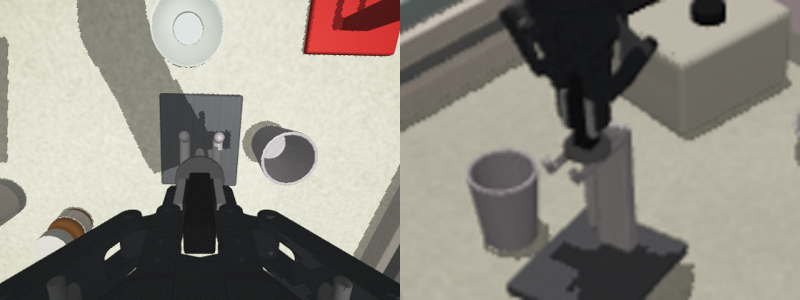

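The stylus is gripped at a gap of about 15.7 mm with the collar still on the prongs. I'll lift it and work out the tilted pose.

Emit:
arm_command(increments=[[0,0,10,0,0,0,-1],[0,0,30,0,0,0,-1],[0,0,60,0,0,0,-1],[0,0,90,0,0,0,-1],[0,0,120,0,0,0,-1],[0,0,140,0,0,0,-1],[0,0,140,0,0,0,-1],[0,0,140,0,0,0,-1]])

```text
time: 4.45
eef_pos: [590.6, 184.1, 302.0]
orientation: [-0.0, -0.161, 0.987, -0.0]
contact_force: [0.2, -0.2, -0.8]
finger_gap: 0.183
grasp_force: 42.3
```

```bash
cat > goal.py <<'E'
from h import *
def goal(mark,L=107.8,hover=0,yaw=7.6):
    s=readout.sense(); R0=rot(s["orientation"]); cy=np.radians(yaw)
    y=np.array([-np.sin(cy),np.cos(cy),0]); t=np.radians(35)
    n=np.array([-np.sin(t)*np.cos(cy),-np.sin(t)*np.sin(cy),np.cos(t)])
    Rg=R.from_matrix(np.c_[np.cross(y,-n),y,-n])
    return np.array(mark)+n*(L+hover)-s["eef_pos"],(Rg*R0.inv()).as_rotvec(),n
E
python3 - <<'E'
from goal import *
np.set_printoptions(precision=3,suppress=True)
s=readout.sense(); print(s["eef_pos"],s["finger_gap"],s["contact_force"],s["ft_torque"])
print(goal((645.9,-248.9,100),hover=40))
d=snap("wrist"); cv2.imwrite("pics/w2.png",d["frame"][:,:,::-1]); np.save("w2.npy",d,allow_pickle=True)
print(proj(d,s["eef_pos"]+[0,0,-107.8]),proj(d,s["eef_pos"]+[0,0,-16.8]))
E
```

```text
[590.609 184.054 302.04 ] 0.18316812497055487 [ 0.18  -0.16  -0.838] [-0.041 -0.021  0.021]
(array([ -28.739, -444.166,  -80.97 ]), array([ 0.138, -0.596, -0.185]), array([-0.569, -0.076,  0.819]))
(np.float64(279.98061569877603), np.float64(208.56815958787294)) (np.float64(280.3505547539101), np.float64(252.7731945019846))
```

Emit:
arm_command(increments=[[-10,-40,0,0,0,0,-1],[-29,-444,0,0.138,-0.596,-0.185,-1],[-29,-444,0,0.138,-0.596,-0.185,-1],[-29,-444,0,0.138,-0.596,-0.185,-1],[-29,-444,0,0.138,-0.596,-0.185,-1],[-29,-444,0,0.138,-0.596,-0.185,-1],[-29,-444,0,0.138,-0.596,-0.185,-1],[-29,-444,0,0.138,-0.596,-0.185,-1],[-29,-444,0,0.138,-0.596,-0.185,-1],[-29,-444,0,0.138,-0.596,-0.185,-1],[-29,-444,0,0.138,-0.596,-0.185,-1],[-29,-444,0,0.138,-0.596,-0.185,-1],[-29,-444,0,0.138,-0.596,-0.185,-1],[-29,-444,-40,0.138,-0.596,-0.185,-1],[-29,-444,-81,0.138,-0.596,-0.185,-1],[-29,-444,-81,0.138,-0.596,-0.185,-1],[-29,-444,-81,0.138,-0.596,-0.185,-1],[-29,-444,-81,0.138,-0.596,-0.185,-1]])

```text
time: 6.3
eef_pos: [561.7, -255.0, 220.1]
orientation: [0.299, -0.066, 0.952, 0.022]
contact_force: [-0.0, -0.2, -1.5]
finger_gap: 0.18
grasp_force: 42.2
```

Run:
```python
from goal import *
np.set_printoptions(precision=3,suppress=True)
s=readout.sense(); print(s["time"],s["eef_pos"],s["joint_pos"],s["finger_gap"],s["contact_force"])
print(goal((645.9,-248.9,100),hover=40))
D={n:snap(n) for n in ["side","top","wrist"]}; np.save("d2.npy",D,allow_pickle=True)
tz=rot(s["orientation"]).as_matrix()[:,2]; tip=s["eef_pos"]+107.8*tz
for n in D: print(n,"tip pred",proj(D[n],tip),"mark",proj(D[n],(645.9,-248.9,100)))
w=D["wrist"]["frame"][:,:,::-1]
c=lambda n,w:cv2.resize(D[n]["frame"][(v:=int(proj(D[n],tip)[1])-w*3//8):v+w*3//4,(u:=int(proj(D[n],tip)[0])-w//2):u+w,::-1],(400,300),interpolation=cv2.INTER_CUBIC)
for n in D: print(n,[int(q) for q in proj(D[n],tip)])
cv2.imwrite("pics/h1.png",np.vstack([np.hstack([c("side",100),c("top",100)]),np.hstack([c("wrist",200),cv2.resize(w,(400,300))])]))
```

```text
6.3 [ 561.721 -255.014  220.117] [ 1.037  0.717 -0.798  2.082  1.652  0.136  0.604] 0.18011997302935773 [-0.027 -0.215 -1.528]
(array([ 0.149, -5.098,  0.954]), array([-0.001, -0.003, -0.007]), array([-0.569, -0.076,  0.819]))
side tip pred (np.float64(413.47780716092035), np.float64(264.72406591191316)) mark (np.float64(419.2013185881884), np.float64(269.7078245991493))
top tip pred (np.float64(404.1887150984748), np.float64(173.86425920146775)) mark (np.float64(401.7950418328636), np.float64(168.15934881396583))
wrist tip pred (np.float64(280.5746759233481), np.float64(208.42301478220517)) mark (np.float64(274.3358971469792), np.float64(197.90056882061936))
side [413, 264]
top [404, 173]
wrist [280, 208]
```

View pics/h1.png

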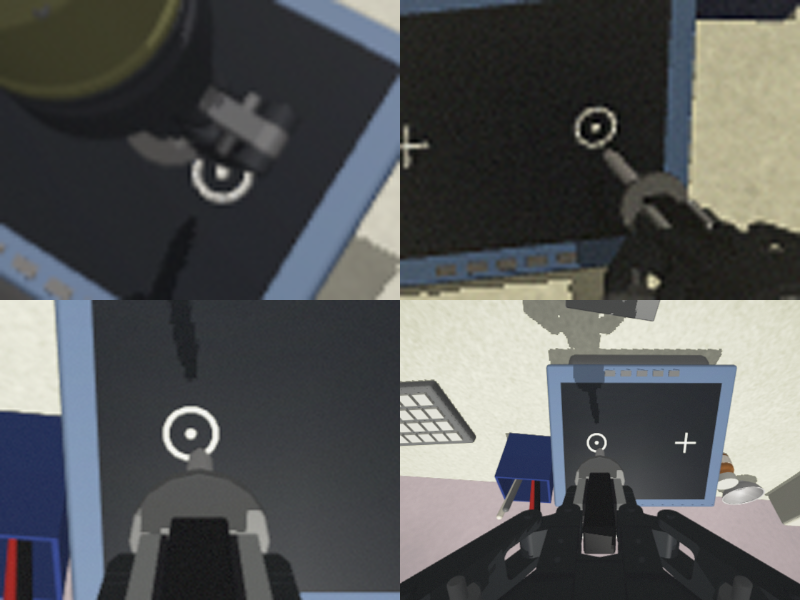

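The wrist view shows the tip at (280.5,208), matching the predicted (280.6,208.4). The ring centre is near (275,200), so I'll refine the mark positions in this view.

```bash
cat > marks.py <<'E'
from goal import *
np.set_printoptions(precision=3,suppress=True)
d=snap("wrist"); s=readout.sense(); print(s["time"],s["eef_pos"],s["contact_force"])
g=cv2.cvtColor(d["frame"],cv2.COLOR_RGB2GRAY)
for nm,m in [("round",(645.9,-248.9,100)),("cross",(630,-128.7,100))]:
    u,v=map(int,proj(d,m)); w=22; 
    if not(w<u<540 and w<v<400): continue
    x0,y0=u-w,v-w; k,l,st,ce=cv2.connectedComponentsWithStats(((g[y0:v+w,x0:u+w]>140)*255).astype(np.uint8))
    for i in range(1,k):
        if st[i,4]>=4:
            c=ce[i]+[x0,y0]; p=plane(d,*c,100); print(nm,st[i,2:],c,p, goal(p)[0])
print("turn",goal((0,0,0))[1])
E
python3 marks.py
```

```text
6.5 [ 562.241 -257.19   221.373] [ 1.897 -0.321 -0.669]
round [ 29  27 242] [275.76  196.868] [ 645.64  -248.558  100.   ] [ 22.111   0.454 -33.068]
round [ 5  6 26] [276.  198.5] [ 647.996 -248.017  100.   ] [ 24.466   0.996 -33.068]
cross [ 29  28 204] [400.142 198.412] [ 631.438 -128.064  100.   ] [  7.909 120.949 -33.068]
turn [-0.001 -0.001 -0.003]
```

Emit:
arm_command(increments=[[10,1.5,-13,0,0,0,-1],[20,3,-26.4,0,0,0,-1],[20,3,-26.4,0,0,0,-1],[20,3,-26.4,0,0,0,-1],[20,3,-26.4,0,0,0,-1],[20,3,-26.4,0,0,0,-1],[20,3,-26.4,0,0,0,-1]])

```text
time: 7.2
eef_pos: [581.8, -257.0, 195.5]
orientation: [0.3, -0.063, 0.952, 0.019]
contact_force: [-0.1, 0.5, -1.3]
finger_gap: 0.179
grasp_force: 42.2
```

```bash
python3 marks.py
python3 - <<'E'
from goal import *
s=readout.sense(); d=snap("wrist"); t=snap("top"); 
tip=s["eef_pos"]+107.8*rot(s["orientation"]).as_matrix()[:,2]; print("tip",tip,proj(d,tip),proj(t,tip))
c=lambda d,w:(cv2.resize(d["frame"][(v:=int(proj(d,tip)[1])-w*3//8):v+w*3//4,(u:=int(proj(d,tip)[0])-w//2):u+w,::-1],(400,300),interpolation=cv2.INTER_CUBIC),print(u,v))[0]
cv2.imwrite("pics/h2.png",np.hstack([c(d,80),c(t,60)]))
E
```

```text
7.25 [ 581.858 -256.973  195.386] [ 0.538 -0.264 -1.044]
round [ 32  28 260] [280.315 203.342] [ 645.119 -248.31   100.   ] [ 1.973  0.485 -7.081]
round [ 6  5 23] [280.783 204.87 ] [ 647.114 -247.627  100.   ] [ 3.968  1.168 -7.081]
cross [ 34  32 244] [419.398 205.332] [ 631.556 -127.754  100.   ] [-11.59  121.041  -7.081]
turn [0.001 0.    0.001]
tip [ 643.17200938 -248.89922835  107.08938314] (np.float64(279.8808248054159), np.float64(208.33706820593545)) (np.float64(402.53336729112885), np.float64(168.46606070544343))
239 178
372 146
```

View pics/h2.png

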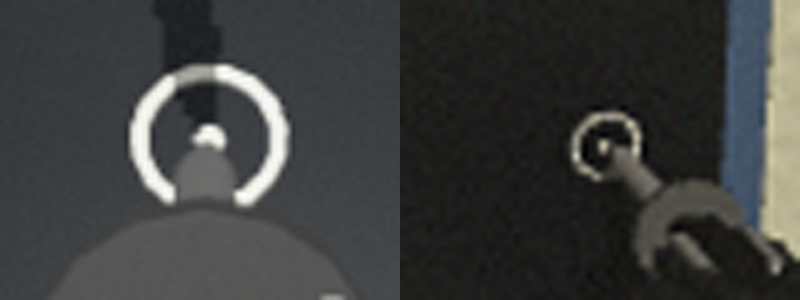

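The tip lines up with the ring dot in both views, so I'll approach along the glass normal.

Emit:
arm_command(increments=[[1.7,0.4,-2.8,0,0,0,-1],[3.3,0.8,-5.5,0,0,0,-1],[3.3,0.8,-5.5,0,0,0,-1],[3.3,0.8,-5.5,0,0,0,-1]])

```text
time: 7.75
eef_pos: [585.2, -255.8, 189.1]
orientation: [0.3, -0.063, 0.952, 0.02]
contact_force: [-0.5, 0.7, -1.0]
finger_gap: 0.186
grasp_force: 42.2
```

Emit:
arm_command(increments=[[0.3,0,-0.4,0,0,0,-1],[0.6,0.1,-0.8,0,0,0,-1],[0.6,0.1,-0.8,0,0,0,-1]])

```text
time: 8.05
eef_pos: [585.9, -255.9, 188.6]
orientation: [0.3, -0.063, 0.952, 0.02]
contact_force: [-0.4, -0.1, -2.1]
finger_gap: 0.181
grasp_force: 42.2
```

```bash
cat > st.py <<'E'
from goal import *
np.set_printoptions(precision=2,suppress=True)
s=readout.sense(); m=rot(s["orientation"]).as_matrix()[:,2]
print(s["time"],s["eef_pos"],"F",s["contact_force"],"axial",s["contact_force"]@-m,"tip",s["eef_pos"]+107.8*m,"T",s["ft_torque"])
E
python3 st.py
```

```text
8.05 [ 585.89 -255.87  188.62] F [-0.39 -0.05 -2.08] axial -1.4779680294213704 tip [ 647.18 -247.72  100.32] T [-0.08  0.69 -0.02]
```

Emit:
arm_command(increments=[[0.2,0,-0.3,0,0,0,-1],[0.4,0.05,-0.6,0,0,0,-1],[0.4,0.05,-0.6,0,0,0,-1]])

```text
time: 8.35
eef_pos: [586.2, -255.9, 188.3]
orientation: [0.3, -0.063, 0.952, 0.02]
contact_force: [-3.5, 0.0, 2.9]
finger_gap: 0.181
grasp_force: 43.0
```

Emit:
arm_command(increments=[[0.2,0,-0.3,0,0,0,-1],[0.4,0.05,-0.6,0,0,0,-1],[0.4,0.05,-0.6,0,0,0,-1]])

```text
time: 8.65
eef_pos: [586.4, -255.8, 188.1]
orientation: [0.3, -0.063, 0.952, 0.02]
contact_force: [-7.7, -0.8, 8.9]
finger_gap: 0.183
grasp_force: 44.1
```

```bash
python3 st.py
```

```text
8.65 [ 586.36 -255.8   188.07] F [-7.67 -0.78  8.85] axial 11.674633109602961 tip [ 647.69 -247.7    99.79] T [-0.01  0.9   0.06]
```

In contact. I'll ease off to a lighter touch, dwell, then retract along the normal.

Emit:
arm_command(increments=[[-0.3,0,0.45,0,0,0,-1],[-0.3,0,0.45,0,0,0,-1],[-0.3,0,0.45,0,0,0,-1],[-0.3,0,0.45,0,0,0,-1]])

```text
time: 9.05
eef_pos: [586.3, -255.8, 188.2]
orientation: [0.3, -0.063, 0.952, 0.02]
contact_force: [-5.4, -0.7, 6.5]
finger_gap: 0.181
grasp_force: 43.3
```

Emit:
arm_command(increments=[[-6,-0.8,8,0,0,0,-1],[-14,-2,20,0,0,0,-1],[-14,-2,20,0,0,0,-1],[-14,-2,20,0,0,0,-1]])

```text
time: 9.45
eef_pos: [572.4, -258.1, 208.1]
orientation: [0.3, -0.063, 0.952, 0.019]
contact_force: [0.1, -0.2, -1.3]
finger_gap: 0.182
grasp_force: 42.3
```

```bash
python3 st.py; python3 marks.py
```

```text
9.45 [ 572.43 -258.07  208.1 ] F [ 0.1  -0.18 -1.31] axial -1.1184935129125835 tip [ 633.74 -250.02  119.8 ] T [-0.07  0.64 -0.03]
9.5 [ 572.439 -257.869  207.759] [ 0.048  0.198 -0.293]
round [ 29  28 237] [280.232 199.203] [ 644.697 -248.222  100.   ] [ 10.97    1.47  -19.455]
round [ 6  6 28] [280.214 201.5  ] [ 647.912 -247.801  100.   ] [ 14.184   1.89  -19.455]
cross [ 32  30 222] [411.698 201.284] [ 631.413 -127.797  100.   ] [ -2.314 121.894 -19.455]
turn [ 0. -0.  0.]
```

Emit:
arm_command(increments=[[-6,45,0,0,0,0,-1],[-12,90,0,0,0,0,-1],[-16,120,0,0,0,0,-1],[-16,120,0,0,0,0,-1],[-16,120,0,0,0,0,-1],[-16,120,0,0,0,0,-1],[-16,120,0,0,0,0,-1],[-9,121,-10,0,0,0,-1],[-9,121,-10,0,0,0,-1],[-9,121,-10,0,0,0,-1],[-9,121,-10,0,0,0,-1]])

```text
time: 10.6
eef_pos: [563.3, -136.7, 197.7]
orientation: [0.3, -0.063, 0.952, 0.02]
contact_force: [1.1, -0.3, -0.0]
finger_gap: 0.182
grasp_force: 42.3
```

```bash
python3 st.py; python3 marks.py
```

```text
10.6 [ 563.33 -136.73  197.75] F [ 1.06 -0.26 -0.04] axial -0.6169555862767028 tip [ 624.6  -128.56  109.43] T [-0.09  0.64 -0.05]
10.65 [ 563.329 -136.803  197.875] [-0.35   0.642 -0.709]
round [ 31  30 292] [142.    205.353] [ 648.108 -248.481  100.   ] [  23.49  -119.855   -9.57 ]
round [ 7  6 30] [141.967 205.267] [ 647.988 -248.485  100.   ] [  23.37  -119.859   -9.57 ]
cross [ 33  18 162] [279.086 203.722] [ 629.81  -128.544  100.   ] [ 5.193  0.082 -9.57 ]
turn [0. 0. 0.]
```

Emit:
arm_command(increments=[[3,0.1,-4,0,0,0,-1],[6.2,0.2,-8.5,0,0,0,-1],[6.2,0.2,-8.5,0,0,0,-1],[6.2,0.2,-8.5,0,0,0,-1]])

```text
time: 11.05
eef_pos: [569.6, -136.4, 189.1]
orientation: [0.3, -0.063, 0.952, 0.02]
contact_force: [-0.3, 0.5, -0.8]
finger_gap: 0.18
grasp_force: 42.3
```

Emit:
arm_command(increments=[[0.2,0,-0.3,0,0,0,-1],[0.5,0.05,-0.7,0,0,0,-1],[0.5,0.05,-0.7,0,0,0,-1]])

```text
time: 11.35
eef_pos: [570.0, -136.6, 188.7]
orientation: [0.3, -0.063, 0.952, 0.02]
contact_force: [-0.5, 0.1, -1.3]
finger_gap: 0.179
grasp_force: 42.3
```

```bash
python3 st.py
```

```text
11.35 [ 570.04 -136.55  188.7 ] F [-0.54  0.08 -1.28] axial -0.752215138934355 tip [ 631.34 -128.41  100.39] T [-0.11  0.69  0.05]
```

Emit:
arm_command(increments=[[0.2,0,-0.3,0,0,0,-1],[0.4,0.05,-0.6,0,0,0,-1],[0.4,0.05,-0.6,0,0,0,-1]])

```text
time: 11.65
eef_pos: [570.3, -136.5, 188.4]
orientation: [0.3, -0.063, 0.952, 0.02]
contact_force: [-3.5, -1.2, 4.2]
finger_gap: 0.179
grasp_force: 43.3
```

Emit:
arm_command(increments=[[0.1,0,-0.2,0,0,0,-1],[0.1,0,-0.2,0,0,0,-1],[0.1,0,-0.2,0,0,0,-1]])

```text
time: 11.95
eef_pos: [570.3, -136.4, 188.3]
orientation: [0.3, -0.063, 0.952, 0.02]
contact_force: [-5.5, -2.1, 6.7]
finger_gap: 0.182
grasp_force: 43.7
```

```bash
python3 st.py
```

```text
11.95 [ 570.33 -136.42  188.31] F [-5.49 -2.05  6.7 ] axial 8.76136086848688 tip [ 631.66 -128.3   100.02] T [-0.21  0.71 -0.08]
```

Emit:
arm_command(increments=[[0,0,0,0,0,0,-1],[0,0,0,0,0,0,-1],[-6,-0.8,8,0,0,0,-1],[-20,-3,30,0,0,0,-1],[-40,-6,60,0,0,0,-1],[-40,-6,114,0,0,0,-1],[-40,-6,114,0,0,0,-1],[-40,-6,114,0,0,0,-1],[-40,-6,114,0,0,0,-1]])

```text
time: 12.85
eef_pos: [530.2, -142.8, 302.2]
orientation: [0.3, -0.063, 0.952, 0.019]
contact_force: [0.3, 0.1, -1.0]
finger_gap: 0.181
grasp_force: 42.4
```

```bash
python3 st.py
python3 - <<'E'
from h import *
s=readout.sense(); R0=rot(s["orientation"]); Rg=rot([0,-.161,.987,0]); print((Rg*R0.inv()).as_rotvec(), np.array([590.8,184.1,302])-s["eef_pos"])
E
```

```text
12.85 [ 530.19 -142.83  302.16] F [ 0.28  0.14 -0.99] axial -0.9797512054243831 tip [ 591.51 -134.88  213.85] T [-0.12  0.78  0.03]
[-0.13619509  0.59636314  0.18506118] [ 6.06067786e+01  3.26932527e+02 -1.57218903e-01]
```

Emit:
arm_command(increments=[[60.5,327,0,-0.136,0.596,0.185,-1],[60.5,327,0,-0.136,0.596,0.185,-1],[60.5,327,0,-0.136,0.596,0.185,-1],[60.5,327,0,-0.136,0.596,0.185,-1],[60.5,327,0,-0.136,0.596,0.185,-1],[60.5,327,0,-0.136,0.596,0.185,-1],[60.5,327,0,-0.136,0.596,0.185,-1],[60.5,327,0,-0.136,0.596,0.185,-1],[60.5,327,0,-0.136,0.596,0.185,-1],[60.5,327,0,-0.136,0.596,0.185,-1],[60.5,327,0,-0.136,0.596,0.185,-1],[60.5,327,0,-0.136,0.596,0.185,-1],[60.5,327,0,-0.136,0.596,0.185,-1],[60.5,327,0,-0.136,0.596,0.185,-1],[60.5,327,0,-0.136,0.596,0.185,-1]])

```text
time: 14.35
eef_pos: [591.2, 183.8, 302.0]
orientation: [0.0, -0.16, 0.987, 0.001]
contact_force: [0.8, 0.1, -0.2]
finger_gap: 0.182
grasp_force: 42.3
```

```bash
python3 st.py
python3 - <<'E'
from h import *
s=readout.sense(); print(s["orientation"])
d=snap("wrist"); w=np.load("w2.npy",allow_pickle=True).item()
c=lambda d:cv2.resize(d["frame"][140:290,200:360,::-1],(400,375),interpolation=cv2.INTER_CUBIC)
cv2.imwrite("pics/r.png",np.hstack([c(w),c(d)]))
E
```

```text
14.35 [591.2  183.85 301.99] F [ 0.79  0.08 -0.18] axial -0.17756945104528604 tip [591.21 184.03 194.19] T [0.02 0.02 0.04]
[ 1.91852588e-04 -1.60141178e-01  9.87093746e-01  8.38760266e-04]
```

View pics/r.png

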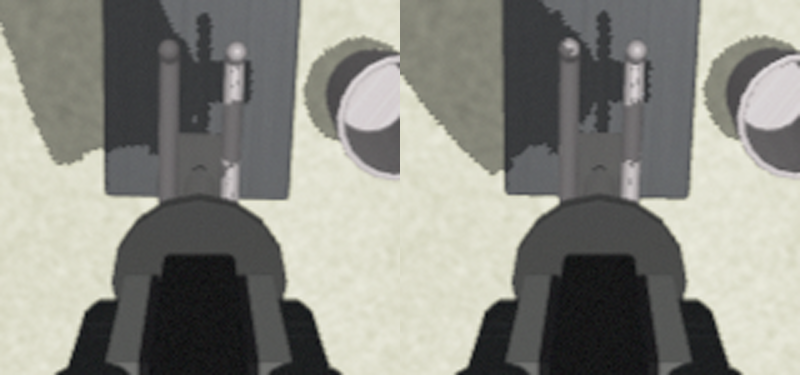

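The view after returning (right) matches the one after lifting (left): the fork is centred under the collar, with prongs near x=168 and 235. I'll lower it in stages.

Emit:
arm_command(increments=[[0,0,-30,0,0,0,-1],[0,0,-55,0,0,0,-1],[0,0,-75,0,0,0,-1],[0,0,-95,0,0,0,-1],[0,0,-115,0,0,0,-1],[0,0,-130,0,0,0,-1],[0,0,-136,0,0,0,-1],[0,0,-136,0,0,0,-1],[0,0,-136,0,0,0,-1]])

```text
time: 15.3
eef_pos: [591.5, 185.0, 166.7]
orientation: [0.001, -0.161, 0.987, 0.001]
contact_force: [-0.3, -0.1, -0.4]
finger_gap: 0.182
grasp_force: 42.3
```

Emit:
arm_command(increments=[[0,0,-1,0,0,0,-1],[0,0,-2,0,0,0,-1],[0,0,-2.5,0,0,0,-1],[0,0,-2.5,0,0,0,-1]])

```text
time: 15.7
eef_pos: [591.1, 184.5, 163.5]
orientation: [0.0, -0.161, 0.987, 0.001]
contact_force: [1.0, 0.8, -1.5]
finger_gap: 0.178
grasp_force: 42.3
```

Emit:
arm_command(increments=[[0,0,-0.6,0,0,0,-1],[0,0,-0.6,0,0,0,-1],[0,0,-0.6,0,0,0,-0.5],[0,0,-0.6,0,0,0,-0.3],[0,0,-0.6,0,0,0,0],[0,0,-0.6,0,0,0,0.5],[0,0,-0.6,0,0,0,1],[0,0,-0.6,0,0,0,1],[0,0,-0.6,0,0,0,1],[0,0,-0.6,0,0,0,1],[0,0,-0.6,0,0,0,1]])

```text
time: 16.8
eef_pos: [591.0, 184.5, 162.7]
orientation: [0.0, -0.161, 0.987, 0.001]
contact_force: [0.3, 0.9, 0.5]
finger_gap: 1.0
grasp_force: 0.0
```

Emit:
arm_command(increments=[[0,0,15,0,0,0,1],[0,0,40,0,0,0,1],[0,0,80,0,0,0,1],[0,0,120,0,0,0,1],[0,0,169,0,0,0,1],[0,0,169,0,0,0,1],[0,0,169,0,0,0,1],[0,0,169,0,0,0,1]])

```text
time: 17.6
eef_pos: [590.6, 183.9, 331.2]
orientation: [-0.001, -0.161, 0.987, 0.0]
contact_force: [0.5, -0.7, 0.1]
finger_gap: 1.0
grasp_force: 0.0
```

```bash
python3 st.py
python3 - <<'E'
from h import *
d=snap("wrist"); t=snap("side")
c=lambda f:cv2.resize(f[:,:,::-1],(400,300),interpolation=cv2.INTER_CUBIC)
cv2.imwrite("pics/e.png",np.hstack([c(d["frame"][90:240,190:390]),c(t["frame"][110:215,190:330])]))
E
```

```text
17.6 [590.64 183.93 331.21] F [ 0.5  -0.66  0.09] axial 0.09060623020290068 tip [590.52 184.01 223.41] T [-0.03  0.01  0.05]
```

View pics/e.png

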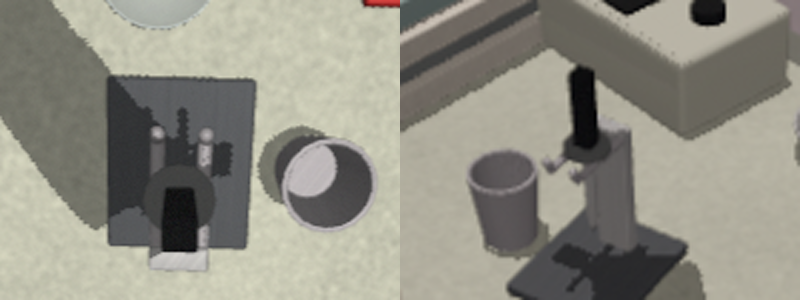

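The stylus hangs upright with its collar on the prongs (left crop at (180,200), right crop at (587,145)). The gripper is clear and the beaker hasn't moved.

```bash
python3 -c "
from cell import robot; print(robot.job_done())"
```

```text
the job is handed in; nothing more can be done
None
```

The stylus touched the round target and then the cross, each within about 1 mm of centre by my measurements. Contact was about 0.7 s per mark, at roughly 12 N and 9 N peak. It is back in the grey hook and released, and the job was handed in at about 18 s; no verdict was returned.

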